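Scoop the file handles out from under the low bench shelf

ROBOT

A 7-joint arm with a two-finger parallel gripper is mounted at the origin on the work surface. World frame = base frame: x ahead of the robot, y to its left, z up, the work surface at z = 0. Lengths are in m, angles in rad, forces in N, time in s.
With the tool pointing down it reaches from about 0.4 to 0.85 m from the base axis. Payload 4.5 kg.
Tool frame: the origin (TCP) lies on the centre line of the jaws, within the pads' length; the fingertips stand env.tip_reach ahead of it and the grasp point (between the pads) lies 3 mm ahead of it (env.tip_reach is the distance from the TCP to the fingertips, in m); z points along the fingers, y is the line along which they close (so a half turn about z gives the same grasp; the last joint's range is limited). The gripper opens to 85 mm and grips with 20 to 120 N. Pads are 22 mm wide; open, the fingers measure 114 mm over their backs; the gripper's body (76 mm by 85 mm) begins 54 mm behind the grasp point. The pads swing forward as they close: fully open they stand 13 mm farther back than shut.
Start: joints at [-1.226, 0.689, -0.195, 1.565, 0.157, 0.902, -0.215], TCP at [0.191, 0.595, 0.253] pointing down, gripper open.
Joint ranges: [-3.01, 3.01], [-0.46, 2.08], [-1.47, 1.51], [0.13, 2.56], [-1, 4.14], [0.04, 2.09], [-2.66, 2.66]. Speed limits (rad/s): [2.57, 2.57, 3.14, 3.14, 3.14, 3.14, 3.14].

INTERFACE

Orientations are given as a unit quaternion [w, x, y, z].
In Python, from bench import env gives the robot as it stands. The module is installed in compiled form; this text tells all that it offers.
- The arm moves only by the tool send_rows, never from a script. Its argument "motion" is a list of rows, each a list of 7 numbers: the opening, from 0 (shut) to 1 (fully open), then the shift along the world's x, y, z in m, then the turn, a rotation vector about the world's x, y, z in rad. A call has exactly 8 rows; each row shifts and turns the commanded pose from where the row before left it; what a row does not reach is not made up. A row lasts 1/12 s, in which the tool goes at most 41.7 mm and 7.16 degrees, less where a joint would pass 70% of its speed; a pose out of reach is approached as far as the arm can. A call is refused whole if a number of a shift passes 0.0417 or a number of a turn 0.125, either way. A call with a gripper value outside its range is refused whole. The fingers move at their own pace and stop on an object; the grip force is fixed at half the most. Time passes only in rows, so rows that do not move let the fingers close, or fill a call up. It gives the time, the measured TCP pose, the force, the opening and the grip force at its end, in the units of the state.
- env.read_state(): the state, without advancing time (a new reading comes with each control period).
- env.capture(name): name is "scene" or "top" or "wrist"; returns a dict with "color" (420x560x3 uint8, blue, green, red), "K" (3x3 intrinsics, pixels), "extrinsics" (4x4, takes a point from camera to world coordinates); the wrist camera has in their place "mount" (4x4, takes a point from camera to tool coordinates, whose origin is the TCP and whose axes are the flange's). Camera axes: x right, y down, z forward; pixel columns grow to the right and rows downward; lengths in m; the calibration is good to about 2 mm. A picture is of the moment at which its call begins: read the wrist's pose just before it. There is no depth.
- env.sign_off(): hands the job in; it is judged then, once.
The state is a dict: "t": time; "qpos": joint angles; "qd": joint speeds; "effort": joint torques, N m; "tcp_pos": TCP position; "eef_rot": TCP orientation; "ft_force": force on the tool from outside, world axes, zero at the start; "torque": the same for the moment, N m; "grip_width": opening from 0.0 (shut) to 1.0 (fully open); "grip_force": force on a finger pad.
Only numpy, scipy, OpenCV 4.12 (cv2) and the standard library are available. Lean on these libraries where they do the work, as an engineer would, in place of code of your own. Each camera call takes 0.05 s, during which the arm holds its last target. There are 200 camera calls.

TASK

Three wooden file handles have rolled to the back under the low slatted shelf, too low for a hand. Take the long-handled scoop by its handle, run it along the bench under the shelf without striking the shelf's top, bring all three out together in one scoopful without touching them by hand, and tip them into the plywood tray. Then lay the scoop back flat on the bench and leave it; do not disturb the jar, the can or the hammer.

Things in the scene. Friction and masses are not known exactly. Their poses are not given: they have to be found in the camera images.
- scoop: Aluminium scoop, 180 g. Pan 120 long, 136 wide, open in front; floor 3 mm thinning to a 1 mm lip; walls 3 mm thick, 40 high behind, falling to 10 near the lip. Straight handle rises back at 12 deg from the back wall: 50 mm round socket, then wood 18 wide x 22 deep, to 235 mm. Origin: centre of pan's underside; x to the lip (lip x=+60, back wall -60), z up. Starts flat on the bench, lip towards the shelf.
- scoop_grip (a point): Point on the axis of the scoop's wooden handle, 150 mm along it from the back wall: x = -207, z = +59 mm in the scoop's frame. A good place to pinch the handle across its 18 mm width; the wood runs about 85 mm farther back and 95 mm farther forward.
- shelf: Legs, rails and back board of a low wooden bench shelf, fixed. Origin on the bench, mid-bay; x to the back, open mouth faces -x, z up. Bay 168 mm wide (y = -84 to +84) between the legs and the 32 mm high side rails. Inner face of the back board (40 high) at x = +85 mm, front of the mouth at x = -85 mm; whole shelf 240 wide. The bench runs level into the bay.
- shelf_top: Top of that shelf, the overhang: a front apron across the mouth (shelf x = -85 to -70 mm), underside 74 mm above the bench; behind it slats along y with 16 mm gaps, underside 90 mm, upper face 102 mm above the bench. Origin 70 mm above the shelf's origin, same axes.
- handle0: File handle, rearmost. One of three alike: turned wood, 100 mm long, round, 29 mm across its belly, narrowing to a 19 mm brass ferrule at one end; about 30 g; it can roll. Origin on its axis at mid-length (14.5 mm above what it lies on), x along its length, ferrule at -x. Starts lying under the shelf, nearly parallel to the back board.
- handle1: File handle, middle. One of three alike: turned wood, 100 mm long, round, 29 mm across its belly, narrowing to a 19 mm brass ferrule at one end; about 30 g; it can roll. Origin on its axis at mid-length (14.5 mm above what it lies on), x along its length, ferrule at -x. Starts lying under the shelf, nearly parallel to the back board.
- handle2: File handle, foremost. One of three alike: turned wood, 100 mm long, round, 29 mm across its belly, narrowing to a 19 mm brass ferrule at one end; about 30 g; it can roll. Origin on its axis at mid-length (14.5 mm above what it lies on), x along its length, ferrule at -x. Starts lying under the shelf, nearly parallel to the back board.
- tray: Shallow open plywood tray standing on the bench, 200 x 200 mm, 55 mm high, walls and floor 6 mm, 1.3 kg. Origin: centre of its underside.
- jar: Glass jar with a steel lid, 68 mm across, 85 mm high, standing on the rear half of the shelf's top. Origin: centre of its base. Bystander.
- can: Plain steel can, 74 mm across, 75 mm high, standing on the rear half of the shelf's top. Origin: centre of its base. Bystander.
- hammer: Hammer lying on the far side of the bench. Origin near its middle. Bystander.
- scoop_lip (a point): Middle of the scoop's lip edge, on the underside: x = +60 mm in the scoop's frame.

How it is judged:
By the outcome, as a careful person would: the job done as asked, in the order asked, and still so for the second after the job is handed in, with the robot touching nothing.
It also fails if it takes over 61 s, if anything falls off the work surface, if the arm or the gripper's body presses on something with over 40 N, if the wrist force passes 120 N, or if a joint passes its speed limit or range.

## Working session

There is one attempt and no reset: what is moved stays moved. The work goes in short steps, Python scripts to look and compute and a tool call to move; the robot and the scene stay as the last step left them, time stands still between calls to the robot, and variables do not carry over. Pictures are saved under pics/ and viewed, at most 10 in all, crops included, and the job is handed in when it is done.

Besides the shell and the picture viewer there is one more tool, called after "Call:" in YAML: its name, and indented under it one key for each argument. send_rows: Moves the arm, as the interface text tells. Its arguments: {"type":"object","properties":{"motion":{"type":"array"}},"required":["motion"]}

```bash
mkdir -p pics
python3 - <<'E'
from bench import env
import cv2
print(env.tip_reach, env.read_state())
for n in ("scene","top"):
    c=env.capture(n); cv2.imwrite(f"pics/{n}0.png",c["color"]); print(n,c["K"].round(1).tolist(),c["extrinsics"].round(4).tolist())
E
```

```text
0.022 {'t': 0.0, 'qpos': array([-1.22622982,  0.68998199, -0.1944681 ,  1.56635552,  0.15732299,
        0.90249283, -0.21508921]), 'qd': array([ 9.23936521e-04, -1.87558035e-03,  4.93370754e-06,  1.50571501e-03,
       -6.59230189e-04,  1.03011462e-03, -7.23190920e-04]), 'effort': array([-2.61630603e-04, -5.39608741e+01, -1.26635771e+00, -1.58544302e+01,
        9.20742110e-03,  9.31063987e-03,  6.68207548e-06]), 'tcp_pos': array([0.19100586, 0.59445726, 0.25248103]), 'eef_rot': array([-5.28968278e-05,  1.54721413e-01,  9.87957707e-01, -9.22004587e-04]), 'ft_force': array([ 0.5915521 ,  0.3400607 , -0.15068086]), 'torque': array([-0.00822769, -0.00774794, -0.03125563]), 'grip_force': 0.0, 'grip_width': 0.9980649620829842}
scene [[479.1, 0.0, 277.3], [0.0, 479.1, 206.9], [0.0, 0.0, 1.0]] [[-0.3566, 0.5293, -0.7698, 1.4741], [0.9341, 0.1869, -0.3042, 0.2868], [-0.0171, -0.8276, -0.5611, 0.7239], [0.0, 0.0, 0.0, 1.0]]
top [[395.5, 0.0, 280.4], [0.0, 395.5, 214.5], [0.0, 0.0, 1.0]] [[-0.0256, -0.9896, 0.1413, 0.4974], [-0.9997, 0.0249, -0.0064, -0.0463], [0.0028, -0.1414, -0.99, 0.888], [0.0, 0.0, 0.0, 1.0]]
```

View pics/scene0.png

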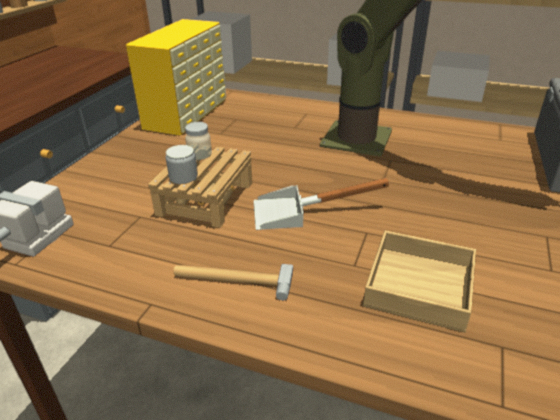

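View pics/top0.png

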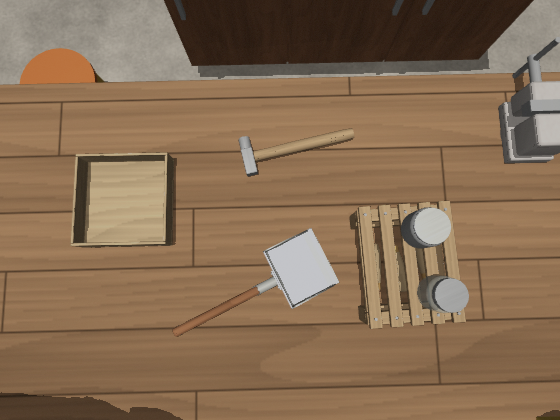

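The top view shows the scoop pan at about (300,268) with its handle end at (177,332). The shelf is at (360-465, 203-328) with its mouth facing left (+y), and the tray is at (121,200). Next I'll enlarge the shelf and scoop.

Run:
```python
import cv2,numpy as np
a=cv2.imread("pics/top0.png")[190:340,345:480]; cv2.imwrite("pics/c1.png",cv2.resize(a,(540,600),interpolation=cv2.INTER_CUBIC))
a=cv2.imread("pics/top0.png")[220:345,165:345]; cv2.imwrite("pics/c2.png",cv2.resize(a,None,fx=4,fy=4,interpolation=cv2.INTER_CUBIC))
```

```text
(no output)
```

View pics/c1.png

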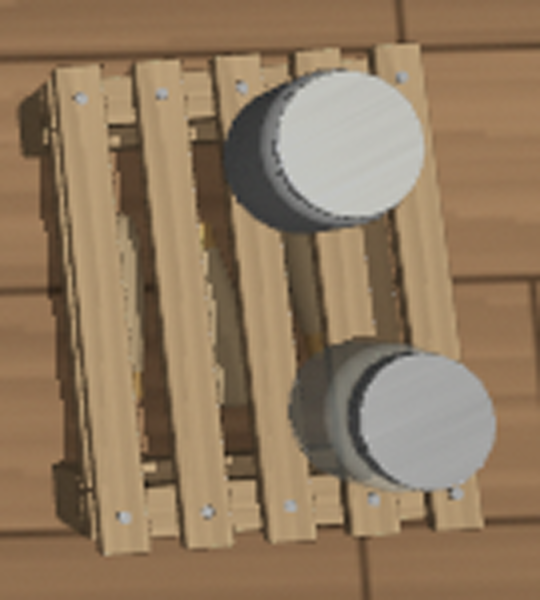

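View pics/c2.png

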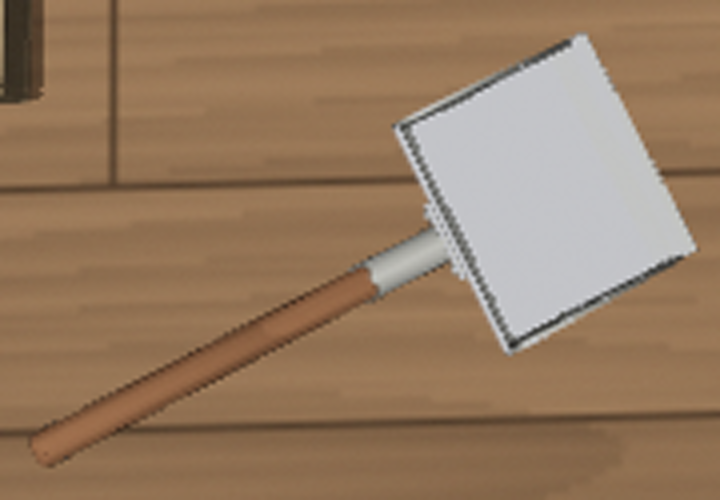

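The crop shows the handles through the slat gaps. The foremost has its right edge at about (130,310) with its ferrule at the bottom, (138,390). The middle one is at (225,320) with its ferrule at the top, and the rearmost is at about (305,290). The scoop crop shows the lip corners at (585,35) and (695,248), and the handle end at (48,450).

```bash
cat > h.py <<'E'
import numpy as np
K=np.array([[395.5,0,280.4],[0,395.5,214.5],[0,0,1]])
T=np.array([[-0.0256,-0.9896,0.1413,0.4974],[-0.9997,0.0249,-0.0064,-0.0463],[0.0028,-0.1414,-0.99,0.888]])
Ks=np.array([[479.1,0,277.3],[0,479.1,206.9],[0,0,1]])
Ts=np.array([[-0.3566,0.5293,-0.7698,1.4741],[0.9341,0.1869,-0.3042,0.2868],[-0.0171,-0.8276,-0.5611,0.7239]])
def pt(u,v,z,K=K,T=T):
    d=T[:,:3]@np.linalg.inv(K)@[u,v,1]; o=T[:,3]; return (o+d*(z-o[2])/d[2])
E
python3 - <<'E'
from h import *
c1=lambda x,y,z:pt(x/4+345-.4,y/4+190-.4,z)
c2=lambda x,y,z:pt(x/4+165-.4,y/4+220-.4,z)
p=lambda n,v:print(n,(v*1000).round(0))
for n,x,y,z in [("lipL",585,35,.010),("lipR",695,248,.010),("bL",398,126,.04),("bR",512,350,.04),("end",48,450,.077),("sock",370,280,.039)]: p(n,c2(x,y,z))
for n,x,y in [("fL",55,70),("fR",105,553),("bL",417,45),("bR",483,527)]: p("shelf "+n,c1(x,y,.102))
for n,x,y in [("h2a",118,215),("h2b",145,400),("h1a",205,230),("h1b",240,400),("h0a",300,250),("h0b",315,340)]: p(n,c1(x,y,.0145))
for u,v in [(75,155),(168,153),(167,245),(72,246)]: p("tray",pt(u,v,.055))
for u,v in [(240,138),(255,175),(353,133)]: p("hammer",pt(u,v,.02))
E
```

```text
lipL [ 590. -119.   10.]
lipR [ 471. -175.   10.]
bL [540. -15.  40.]
bR [422. -72.  40.]
end [383. 161.  77.]
sock [460.   1.  39.]
shelf fL [ 621. -209.  102.]
shelf fR [ 384. -220.  102.]
shelf bL [ 629. -392.  102.]
shelf bR [ 392. -404.  102.]
h2a [ 552. -257.   14.]
h2b [ 452. -266.   14.]
h1a [ 543. -305.   14.]
h1b [ 450. -318.   14.]
h0a [ 531. -356.   14.]
h0b [ 482. -361.   14.]
tray [758. 391.  55.]
tray [757. 189.  55.]
tray [558. 188.  55.]
tray [561. 388.  55.]
hammer [800.  36.  20.]
hammer [712.   3.  20.]
hammer [ 805. -223.   20.]
```

Call:
send_rows:
  motion:
    - [1, 0.0148, -0.0328, -0.0065, 0, 0, -0.0506]
    - [1, 0.0148, -0.0328, -0.0065, 0, 0, -0.0506]
    - [1, 0.0148, -0.0328, -0.0065, 0, 0, -0.0506]
    - [1, 0.0148, -0.0328, -0.0065, 0, 0, -0.0506]
    - [1, 0.0148, -0.0328, -0.0065, 0, 0, -0.0506]
    - [1, 0.0148, -0.0328, -0.0065, 0, 0, -0.0506]
    - [1, 0.0148, -0.0328, -0.0065, 0, 0, -0.0506]
    - [1, 0.0148, -0.0328, -0.0065, 0, 0, -0.0506]

```text
t: 0.77
tcp_pos: [0.3098, 0.331, 0.201]
eef_rot: [0.0, 0.351, 0.936, -0.0]
ft_force: [1.3, 0.2, -0.7]
grip_width: 0.997
grip_force: 0.0
```

Call:
send_rows:
  motion:
    - [1, 0.0148, -0.0328, -0.0065, 0, 0, -0.0506]
    - [1, 0.0148, -0.0328, -0.0065, 0, 0, -0.0506]
    - [1, 0.0148, -0.0328, -0.0065, 0, 0, -0.0506]
    - [1, 0.0148, -0.0328, -0.0065, 0, 0, -0.0506]
    - [1, 0.0148, -0.0328, -0.0065, 0, 0, -0.0506]
    - [1, 0.0148, -0.0328, -0.0065, 0, 0, -0.0506]
    - [1, 0.0148, -0.0328, -0.0065, 0, 0, -0.0506]
    - [1, 0.0148, -0.0328, -0.0065, 0, 0, -0.0506]

```text
t: 1.43
tcp_pos: [0.4283, 0.0687, 0.1488]
eef_rot: [-0.0, 0.532, 0.847, -0.0]
ft_force: [-0.2, 0.5, -1.4]
grip_width: 0.999
grip_force: 0.0
```

Run:
```python
from bench import env
import cv2
s=env.read_state(); print(s["t"],s["tcp_pos"],s["eef_rot"],s["qpos"])
c=env.capture("wrist"); cv2.imwrite("pics/w1.png",c["color"]); print(c["K"].round(1).tolist(),c["mount"].round(4).tolist())
```

```text
1.4333 [0.42832154 0.06867328 0.14883478] [-1.31658433e-04  5.32285609e-01  8.46564830e-01 -3.39624667e-05] [-0.22304936  0.65388817 -0.06648667  2.22585394  0.15368936  0.26613845
  0.02398163]
[[357.5, 0.0, 283.7], [0.0, 357.5, 207.3], [0.0, 0.0, 1.0]] [[0.0015, -0.9486, -0.3165, 0.0795], [1.0, 0.0014, 0.0006, 0.0004], [-0.0002, -0.3165, 0.9486, -0.1209], [0.0, 0.0, 0.0, 1.0]]
```

View pics/w1.png

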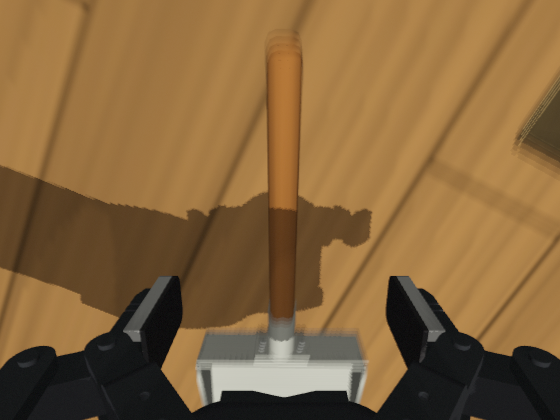

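The wrist view shows the handle running straight up the middle (column about 283, end at row 32), centred between the jaws. I'll go down and close.

Call:
send_rows:
  motion:
    - [1, 0, 0, -0.02, 0, 0, 0]
    - [1, 0, 0, -0.02, 0, 0, 0]
    - [1, 0, 0, -0.02, 0, 0, 0]
    - [1, 0, 0, -0.02, 0, 0, 0]
    - [1, 0, 0, -0.011, 0, 0, 0]
    - [0.6, 0, 0, 0, 0, 0, 0]
    - [0.3, 0, 0, 0, 0, 0, 0]
    - [0, 0, 0, 0, 0, 0, 0]

```text
t: 2.15
tcp_pos: [0.4309, 0.0709, 0.0622]
eef_rot: [-0.002, 0.531, 0.847, -0.001]
ft_force: [-0.3, -0.3, -0.1]
grip_width: 0.603
grip_force: 0.0
```

Call:
send_rows:
  motion:
    - [0, 0, 0, 0, 0, 0, 0]
    - [0, 0, 0, 0, 0, 0, 0]
    - [0, 0, 0, 0, 0, 0, 0]
    - [0, 0, 0, 0, 0, 0, 0]
    - [0, 0, 0, 0, 0, 0, 0]
    - [0, 0, 0, 0, 0, 0, 0]
    - [0, 0, 0, 0, 0, 0, 0]
    - [0, 0, 0, 0, 0, 0, 0]

```text
t: 2.82
tcp_pos: [0.4307, 0.0708, 0.0618]
eef_rot: [-0.002, 0.531, 0.847, -0.002]
ft_force: [0.2, 0.5, 2.6]
grip_width: 0.197
grip_force: 58.9
```

Call:
send_rows:
  motion:
    - [0, 0.0074, -0.0018, 0, 0, 0, -0.0506]
    - [0, 0.0074, -0.0018, 0, 0, 0, -0.0506]
    - [0, 0.0074, -0.0018, 0, 0, 0, -0.0506]
    - [0, 0.0074, -0.0018, 0, 0, 0, -0.0506]
    - [0, 0.0074, -0.0018, 0, 0, 0, -0.0506]
    - [0, 0.0074, -0.0018, 0, 0, 0, -0.0506]
    - [0, 0.0074, -0.0018, 0, 0, 0, -0.0506]
    - [0, 0.0074, -0.0018, 0, 0, 0, -0.0506]

```text
t: 3.48
tcp_pos: [0.4908, 0.0561, 0.0618]
eef_rot: [-0.002, 0.693, 0.721, -0.001]
ft_force: [-0.1, 2.4, 4.2]
grip_width: 0.199
grip_force: 59.1
```

Run:
```python
from bench import env
import cv2
import numpy as np
s=env.read_state(); print(s["t"],s["tcp_pos"],s["eef_rot"],s["qpos"],s["ft_force"])
a=env.capture("top")["color"][190:340,180:480]; b=env.capture("scene")["color"][110:240,130:330]
cv2.imwrite("pics/t2.png",np.vstack([cv2.resize(a,(600,300),interpolation=3),cv2.resize(b,(460,299),interpolation=3).copy() if 0 else cv2.copyMakeBorder(cv2.resize(b,(460,299),interpolation=3),0,0,0,140,0)]))
```

```text
3.4833 [0.49077569 0.05605421 0.06176813] [-0.00231043  0.69277126  0.72115262 -0.00123646] [-0.17419223  0.86445392 -0.05153131  2.08686491  0.18706593  0.19896019
 -0.35115107] [-0.13413311  2.42935944  4.17972002]
```

View pics/t2.png

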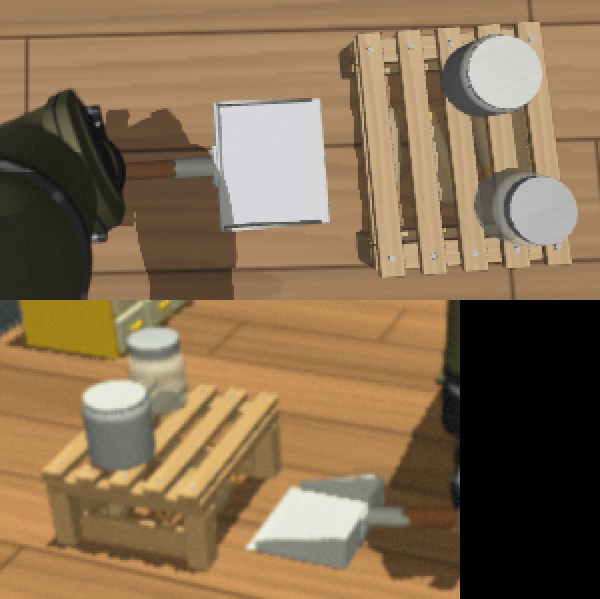

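The pan is flat on the bench in front of the mouth, with lip corners at crop (320,99) and (328,220). I'll check the alignment numerically.

Run:
```python
from h import *
f=lambda x,y,z:(pt(x/2+180-.25,y/2+190-.25,z)*1000).round(0)
print("lip",f(320,99,.01),f(328,220,.01),"back",f(214,103,.04),f(222,230,.04))
print("shelf",f(357,35,.102),f(383,276,.102), f(540,23,.102),f(571,262,.102))
```

```text
lip [ 564. -182.   10.] [ 432. -185.   10.] back [560. -64.  40.] [427. -69.  40.]
shelf [ 620. -208.  102.] [ 384. -221.  102.] [ 628. -394.  102.] [ 393. -404.  102.]
```

Call:
send_rows:
  motion:
    - [0, 0, 0, 0.001, 0.012, 0, 0]
    - [0, 0, 0, 0, 0, 0, 0]
    - [0, 0.0005, -0.0067, 0, 0, 0, 0]
    - [0, 0.0005, -0.0067, 0, 0, 0, 0]
    - [0, 0.0005, -0.0067, 0, 0, 0, 0]
    - [0, 0.0005, -0.0067, 0, 0, 0, 0]
    - [0, 0.0004, -0.0067, 0, 0, 0, 0]
    - [0, 0.0004, -0.0067, 0, 0, 0, 0]

```text
t: 4.25
tcp_pos: [0.4927, 0.0152, 0.0627]
eef_rot: [-0.006, 0.691, 0.723, 0.003]
ft_force: [-0.1, 2.6, 1.3]
grip_width: 0.197
grip_force: 58.5
```

Run:
```python
from bench import env
s=env.read_state(); print(s["ft_force"],s["torque"],s["eef_rot"],s["qpos"])
```

```text
[-0.10219889  2.5937462   1.27636616] [ 0.04663325 -0.13494478  0.00586605] [-0.00642692  0.69087307  0.72294154  0.00293653] [-0.06946869  0.86205423 -0.07585072  2.08895157  0.22225399  0.20045895
 -0.29166548]
```

Call:
send_rows:
  motion:
    - [0, 0.0003, -0.0067, 0, 0, 0, 0]
    - [0, 0.0003, -0.0067, 0, 0, 0, 0]
    - [0, 0.0003, -0.0067, 0, 0, 0, 0]
    - [0, 0.0003, -0.0067, 0, 0, 0, 0]
    - [0, 0.0003, -0.0067, 0, 0, 0, 0]
    - [0, 0.0003, -0.0067, 0, 0, 0, 0]
    - [0, 0.0003, -0.0067, 0, 0, 0, 0]
    - [0, 0.0003, -0.0067, 0, 0, 0, 0]

```text
t: 4.92
tcp_pos: [0.4951, -0.0381, 0.0628]
eef_rot: [-0.006, 0.691, 0.723, 0.003]
ft_force: [-0.5, 2.1, 1.6]
grip_width: 0.202
grip_force: 58.5
```

Call:
send_rows:
  motion:
    - [0, 0.0003, -0.0067, 0, 0, 0, 0]
    - [0, 0.0003, -0.0067, 0, 0, 0, 0]
    - [0, 0.0003, -0.0067, 0, 0, 0, 0]
    - [0, 0.0003, -0.0067, 0, 0, 0, 0]
    - [0, 0.0003, -0.0067, 0, 0, 0, 0]
    - [0, 0.0003, -0.0067, 0, 0, 0, 0]
    - [0, 0.0003, -0.0067, 0, 0, 0, 0]
    - [0, 0.0003, -0.0067, 0, 0, 0, 0]

```text
t: 5.58
tcp_pos: [0.4975, -0.0917, 0.0627]
eef_rot: [-0.006, 0.691, 0.723, 0.003]
ft_force: [0.3, 2.5, 1.7]
grip_width: 0.199
grip_force: 58.5
```

Run:
```python
from bench import env
import cv2
import numpy as np
s=env.read_state(); print(s["t"],s["tcp_pos"],s["eef_rot"],s["ft_force"],s["torque"])
a=env.capture("top")["color"][190:340,330:480]; b=env.capture("scene")["color"][130:240,140:310]
A=cv2.resize(a,(300,300),interpolation=3);A=cv2.resize(a,(600,600),interpolation=3)[60:560,60:460]
B=cv2.resize(b,(400,260),interpolation=3)
cv2.imwrite("pics/t3.png",np.hstack([A,cv2.copyMakeBorder(B,0,240,0,0,0)]))
```

```text
5.5833 [ 0.49748106 -0.09171531  0.06274068] [-0.00649323  0.69072073  0.72308627  0.00299441] [0.28226843 2.46697345 1.67901114] [ 0.03518534 -0.12317153  0.05666467]
```

View pics/t3.png

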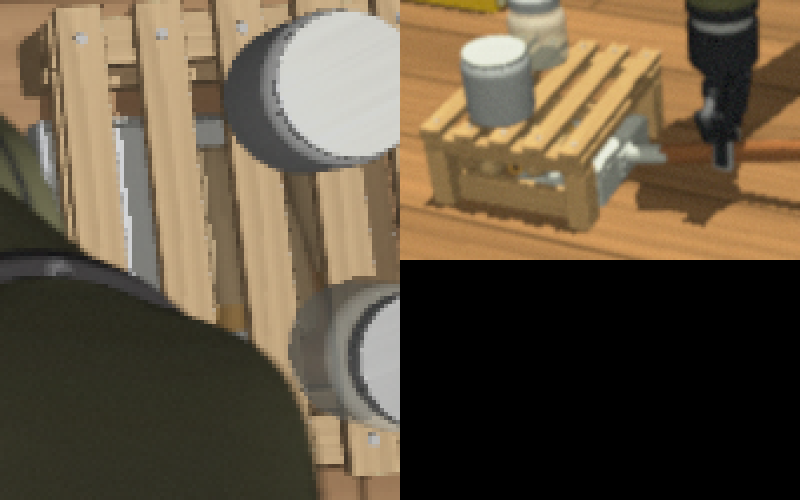

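The pan is under the slats with its side wall at (210,130). Handle2 is over the pan, with its ferrule at (232,320), and the forces are low. I'll keep going, more slowly near the back board.

Call:
send_rows:
  motion:
    - [0, 0.0003, -0.005, 0, 0, 0, 0]
    - [0, 0.0003, -0.005, 0, 0, 0, 0]
    - [0, 0.0003, -0.005, 0, 0, 0, 0]
    - [0, 0.0002, -0.005, 0, 0, 0, 0]
    - [0, 0.0002, -0.005, 0, 0, 0, 0]
    - [0, 0.0002, -0.005, 0, 0, 0, 0]
    - [0, 0.0002, -0.005, 0, 0, 0, 0]
    - [0, 0.0002, -0.005, 0, 0, 0, 0]

```text
t: 6.35
tcp_pos: [0.4994, -0.1314, 0.0627]
eef_rot: [-0.007, 0.691, 0.723, 0.003]
ft_force: [0.5, 2.2, 1.0]
grip_width: 0.198
grip_force: 58.6
```

Call:
send_rows:
  motion:
    - [0, 0, -0.001, 0, 0, 0, 0]
    - [0, 0, -0.001, 0, 0, 0, 0]
    - [0, 0, -0.001, 0, 0, 0, 0]
    - [0, 0, -0.001, 0, 0, 0, 0]
    - [0, 0, -0.001, 0, 0, 0, 0]
    - [0, 0, -0.001, 0, 0, 0, 0]
    - [0, 0, -0.001, 0, 0, 0, 0]
    - [0, 0, -0.001, 0, 0, 0, 0]

```text
t: 7.02
tcp_pos: [0.4995, -0.1392, 0.0628]
eef_rot: [-0.006, 0.691, 0.723, 0.003]
ft_force: [-0.4, 2.7, 1.2]
grip_width: 0.197
grip_force: 58.6
```

Call:
send_rows:
  motion:
    - [0, 0, -0.001, 0, 0, 0, 0]
    - [0, 0, -0.001, 0, 0, 0, 0]
    - [0, 0, -0.001, 0, 0, 0, 0]
    - [0, 0, -0.001, 0, 0, 0, 0]
    - [0, 0, -0.001, 0, 0, 0, 0]
    - [0, 0, -0.001, 0, 0, 0, 0]
    - [0, 0, 0, 0, 0, 0, 0]
    - [0, 0, 0, 0, 0, 0, 0]

```text
t: 7.68
tcp_pos: [0.4987, -0.1406, 0.0627]
eef_rot: [-0.009, 0.689, 0.724, 0.004]
ft_force: [-2.4, 12.6, 4.3]
grip_width: 0.198
grip_force: 59.1
```

Run:
```python
from bench import env
import cv2
import numpy as np
s=env.read_state(); print(s["t"],s["tcp_pos"],s["eef_rot"],s["ft_force"],s["torque"])
a=env.capture("top")["color"][190:340,330:480]; b=env.capture("scene")["color"][130:240,140:310]
A=cv2.resize(a,(600,600),interpolation=3)[60:560,60:460]
B=cv2.resize(b,(400,260),interpolation=3)
C=cv2.resize(env.capture("wrist")["color"],(320,240))
cv2.imwrite("pics/t4.png",np.hstack([A,np.vstack([B,cv2.copyMakeBorder(C,0,0,0,80,0)])]))
```

```text
7.6833 [ 0.49868161 -0.14058881  0.06273203] [-0.00893778  0.68948391  0.72423243  0.00440971] [-2.40003206 12.56845253  4.32426778] [ 1.99804272  0.23646141 -0.09735908]
```

View pics/t4.png

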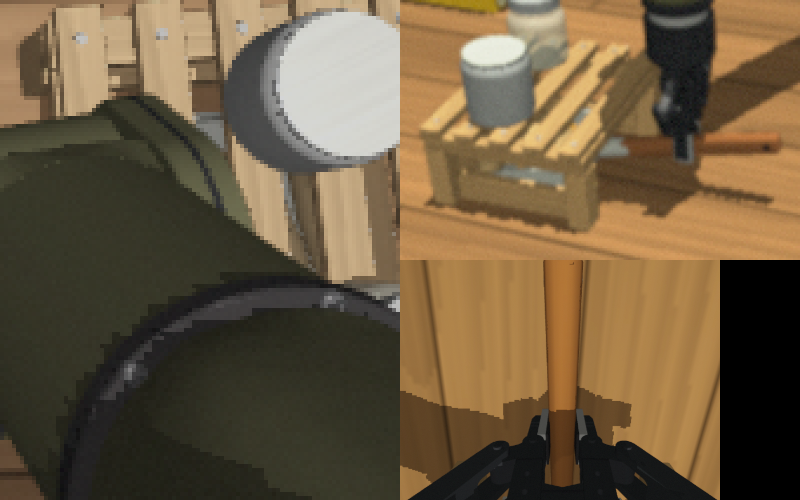

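The picture shows the pan fully inside and the gripper clear of the apron. The 12 N push at the expected depth means the lip has reached the back board. I'll back off slightly and tilt the lip up.

Call:
send_rows:
  motion:
    - [0, 0, 0.0025, 0, 0, 0, 0]
    - [0, 0, 0.0025, 0, 0, 0, 0]
    - [0, 0, 0.0006, 0, -0.012, 0, 0]
    - [0, 0, 0.0006, -0.0005, -0.012, 0, 0]
    - [0, 0, 0.0006, -0.0005, -0.012, 0, 0]
    - [0, 0, 0.0006, -0.0005, -0.012, 0, 0]
    - [0, 0, 0.0006, -0.0005, -0.012, 0, 0]
    - [0, 0, 0.0006, -0.0005, -0.012, 0, 0]

```text
t: 8.5
tcp_pos: [0.4993, -0.1366, 0.0601]
eef_rot: [0.019, 0.691, 0.723, -0.024]
ft_force: [-0.5, -0.2, -3.2]
grip_width: 0.2
grip_force: 58.5
```

Call:
send_rows:
  motion:
    - [0, 0, 0.0006, -0.0005, -0.012, 0, 0]
    - [0, 0, 0.0006, -0.0005, -0.012, 0, 0]
    - [0, 0, 0.0006, -0.0005, -0.012, 0, 0]
    - [0, 0, 0.0006, -0.0005, -0.012, 0, 0]
    - [0, 0, 0.0006, -0.0005, -0.012, 0, 0]
    - [0, 0, 0.0006, -0.0005, -0.012, 0, 0]
    - [0, 0, 0.0006, -0.0005, -0.012, 0, 0]
    - [0, 0, 0.0006, -0.0005, -0.012, 0, 0]

```text
t: 9.17
tcp_pos: [0.4995, -0.1315, 0.0562]
eef_rot: [0.052, 0.689, 0.721, -0.058]
ft_force: [-0.5, 0.3, -2.7]
grip_width: 0.195
grip_force: 58.5
```

Run:
```python
from bench import env
import cv2
import numpy as np
s=env.read_state(); print(s["t"],s["tcp_pos"],s["eef_rot"],s["ft_force"],s["torque"],s["qpos"])
b=env.capture("scene")["color"][110:250,130:330]
cv2.imwrite("pics/t5.png",cv2.resize(b,(800,560),interpolation=3))
```

```text
9.1667 [ 0.49952942 -0.13154447  0.05623613] [ 0.05200191  0.68879334  0.72076454 -0.05794837] [-0.49208571  0.26387706 -2.74742433] [0.74969985 0.03488703 0.02281979] [ 0.00503676  0.89649609  0.11450868  2.05713798  0.34816208  0.19557138
 -0.22003935]
```

View pics/t5.png

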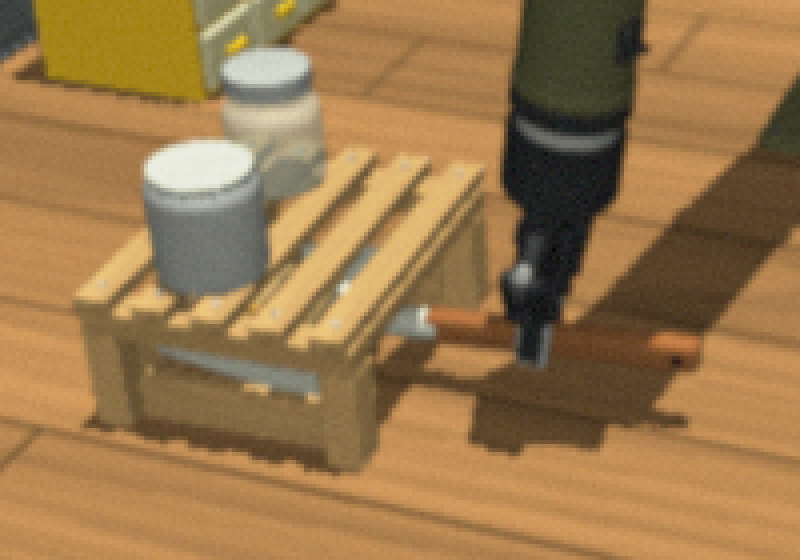

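The pan is tilted lip-up and free of the bench. The measured 2.7 N down equals the scoop plus three handles. I'll draw it out smoothly.

Call:
send_rows:
  motion:
    - [0, -0.0001, 0.002, 0, 0, 0, 0]
    - [0, -0.0002, 0.004, 0, 0, 0, 0]
    - [0, -0.0003, 0.006, 0, 0, 0, 0]
    - [0, -0.0004, 0.008, 0, 0, 0, 0]
    - [0, -0.0005, 0.01, 0, 0, 0, 0]
    - [0, -0.0005, 0.012, 0, 0, 0, 0]
    - [0, -0.0006, 0.013, 0, 0, 0, 0]
    - [0, -0.0006, 0.013, 0, 0, 0, 0]

```text
t: 9.88
tcp_pos: [0.4962, -0.062, 0.0563]
eef_rot: [0.051, 0.689, 0.721, -0.057]
ft_force: [-0.3, -0.4, -3.7]
grip_width: 0.201
grip_force: 58.5
```

Call:
send_rows:
  motion:
    - [0, -0.0006, 0.014, 0, 0, 0, 0]
    - [0, -0.0006, 0.014, 0, 0, 0, 0]
    - [0, -0.0006, 0.014, 0, 0, 0, 0]
    - [0, -0.0006, 0.014, 0, 0, 0, 0]
    - [0, -0.0006, 0.014, 0, 0, 0, 0]
    - [0, -0.0006, 0.014, 0, 0, 0, 0]
    - [0, -0.0006, 0.014, 0, 0, 0, 0]
    - [0, -0.0006, 0.014, 0, 0, 0, 0]

```text
t: 10.55
tcp_pos: [0.4913, 0.0503, 0.0563]
eef_rot: [0.051, 0.689, 0.721, -0.057]
ft_force: [0.4, 0.3, -2.8]
grip_width: 0.198
grip_force: 58.5
```

Call:
send_rows:
  motion:
    - [0, 0, 0.013, 0.001, 0, 0, 0]
    - [0, 0, 0.012, 0.003, 0, 0, 0]
    - [0, 0, 0.011, 0.005, 0, 0, 0]
    - [0, 0, 0.01, 0.007, 0, 0, 0]
    - [0, 0, 0.008, 0.009, 0, 0, 0]
    - [0, 0, 0.006, 0.011, 0, 0, 0]
    - [0, 0, 0.004, 0.012, 0, 0, 0]
    - [0, 0, 0.002, 0.012, 0, 0, 0]

```text
t: 11.22
tcp_pos: [0.4914, 0.1154, 0.1174]
eef_rot: [0.052, 0.689, 0.721, -0.057]
ft_force: [-0.2, -0.4, -2.4]
grip_width: 0.2
grip_force: 58.6
```

Run:
```python
from bench import env
s=env.read_state(); print(s["t"],s["tcp_pos"],s["eef_rot"],s["ft_force"],s["torque"],s["qpos"])
```

```text
11.2167 [0.49143561 0.11536768 0.11743694] [ 0.05153308  0.6887478   0.72089646 -0.05726354] [-0.24941638 -0.37463009 -2.35262922] [ 0.75228683 -0.0111648  -0.05496465] [-0.47783756  0.78492869  0.11500478  2.00698388  0.14569543  0.42060078
 -0.48315024]
```

Call:
send_rows:
  motion:
    - [0, -0.002, 0.0029, 0.0004, 0, 0, 0.0254]
    - [0, -0.002, 0.0029, 0.0004, 0, 0, 0.0254]
    - [0, -0.0039, 0.0058, 0.0007, 0, 0, 0.0508]
    - [0, -0.0039, 0.0058, 0.0007, 0, 0, 0.0508]
    - [0, -0.0039, 0.0058, 0.0007, 0, 0, 0.0508]
    - [0, -0.0039, 0.0058, 0.0007, 0, 0, 0.0508]
    - [0, -0.0039, 0.0058, 0.0007, 0, 0, 0.0508]
    - [0, -0.0039, 0.0058, 0.0007, 0, 0, 0.0508]

```text
t: 11.88
tcp_pos: [0.4633, 0.1556, 0.1211]
eef_rot: [0.061, 0.548, 0.833, -0.048]
ft_force: [-0.5, 0.4, -3.1]
grip_width: 0.198
grip_force: 58.6
```

Call:
send_rows:
  motion:
    - [0, -0.0039, 0.0058, 0.0007, 0, 0, 0.0508]
    - [0, -0.0039, 0.0058, 0.0007, 0, 0, 0.0508]
    - [0, -0.0039, 0.0058, 0.0007, 0, 0, 0.0508]
    - [0, -0.0039, 0.0058, 0.0007, 0, 0, 0.0508]
    - [0, -0.0039, 0.0058, 0.0007, 0, 0, 0.0508]
    - [0, -0.0039, 0.0058, 0.0007, 0, 0, 0.0508]
    - [0, -0.0039, 0.0058, 0.0007, 0, 0, 0.0508]
    - [0, -0.0039, 0.0058, 0.0007, 0, 0, 0.0508]

```text
t: 12.55
tcp_pos: [0.4324, 0.2019, 0.127]
eef_rot: [0.069, 0.369, 0.926, -0.034]
ft_force: [-0.0, 0.0, -3.3]
grip_width: 0.198
grip_force: 58.6
```

Call:
send_rows:
  motion:
    - [0, -0.0039, 0.0058, 0.0007, 0, 0, 0.0508]
    - [0, -0.0039, 0.0058, 0.0007, 0, 0, 0.0508]
    - [0, -0.0039, 0.0058, 0.0007, 0, 0, 0.0508]
    - [0, -0.0039, 0.0058, 0.0007, 0, 0, 0.0508]
    - [0, -0.0039, 0.0058, 0.0007, 0, 0, 0.0508]
    - [0, -0.0039, 0.0058, 0.0007, 0, 0, 0.0508]
    - [0, -0.0039, 0.0058, 0.0007, 0, 0, 0.0508]
    - [0, -0.0039, 0.0058, 0.0007, 0, 0, 0.0508]

```text
t: 13.22
tcp_pos: [0.4012, 0.2482, 0.1325]
eef_rot: [0.075, 0.175, 0.982, -0.02]
ft_force: [0.5, -0.7, -2.9]
grip_width: 0.197
grip_force: 58.6
```

Run:
```python
from bench import env
s=env.read_state(); print(s["t"],s["tcp_pos"],s["eef_rot"],s["ft_force"],s["torque"],s["qpos"])
```

```text
13.2167 [0.40122152 0.24824415 0.13252969] [ 0.07483428  0.17461153  0.98159578 -0.01950312] [ 0.45618916 -0.65477774 -2.89330765] [ 0.28420768  0.71169365 -0.0094377 ] [-0.77331146  0.70725903  0.0425254   2.20583227  0.60283223  0.203807
 -0.11272874]
```

Call:
send_rows:
  motion:
    - [0, -0.0039, 0.0058, 0.0007, 0, 0, 0.0508]
    - [0, -0.0039, 0.0058, 0.0007, 0, 0, 0.0508]
    - [0, -0.0039, 0.0058, 0.0007, 0, 0, 0.0508]
    - [0, -0.0039, 0.0058, 0.0007, 0, 0, 0.0508]
    - [0, -0.0039, 0.0058, 0.0007, 0, 0, 0.0508]
    - [0, -0.0039, 0.0058, 0.0007, 0, 0, 0.0508]
    - [0, -0.002, 0.0029, 0, 0, 0, 0.0254]
    - [0, -0.002, 0.0029, 0, 0, 0, 0.0254]

```text
t: 13.88
tcp_pos: [0.3739, 0.2887, 0.1367]
eef_rot: [0.077, -0.001, 0.997, -0.006]
ft_force: [0.5, -0.6, -3.4]
grip_width: 0.199
grip_force: 58.6
```

Run:
```python
from bench import env
import cv2,numpy as np
from scipy.spatial.transform import Rotation as R
s=env.read_state(); q=s["eef_rot"]; M=R.from_quat([*q[1:],q[0]]).as_matrix()
print(s["t"],s["tcp_pos"],M.round(3).tolist(),s["ft_force"],s["torque"],s["qpos"])
# pan in top view: bright grey low-saturation blob near tray
c=env.capture("top")["color"]; cv2.imwrite("pics/t6raw.png",c)
h=cv2.cvtColor(c,cv2.COLOR_BGR2HSV); m=((h[...,1]<30)&(h[...,2]>120)).astype(np.uint8); m[:140]=0
n,l,st,ce=cv2.connectedComponentsWithStats(m)
for i in range(1,n):
    if st[i,4]>150: print(st[i],ce[i].round())
```

```text
13.8833 [0.3739389  0.2886618  0.13668497] [[-0.988, -0.0, 0.154], [-0.002, 1.0, -0.012], [-0.154, -0.012, -0.988]] [ 0.48022456 -0.57490322 -3.38758576] [-0.01485001  0.73426466 -0.01215541] [-0.84415823  0.69235063  0.01279523  2.22831585  0.74000787  0.16963183
  0.00998182]
[239 140  18  34 361] [248. 156.]
[508 140  46  21 214] [525. 155.]
[ 412  207   39   39 1141] [431. 226.]
[ 75 211  69  23 883] [106. 218.]
[ 66 237  74  63 830] [115. 266.]
[ 77 245  17  27 207] [ 83. 255.]
[435 278  34  37 909] [451. 295.]
```

Call:
send_rows:
  motion:
    - [0, 0.0005, 0, -0.0005, 0, 0.02, 0]
    - [0, 0.0005, 0, -0.0005, 0, 0.02, 0]
    - [0, 0.0005, 0, -0.0005, 0, 0.02, 0]
    - [0, 0.0005, 0, -0.0005, 0, 0.02, 0]
    - [0, 0.0005, 0, -0.0005, 0, 0.02, 0]
    - [0, 0.0005, 0, -0.0005, 0, 0.02, 0]
    - [0, 0.0005, 0, -0.0005, 0, 0.02, 0]
    - [0, 0.0005, 0, -0.0005, 0, 0.02, 0]

```text
t: 14.6
tcp_pos: [0.3786, 0.2875, 0.1325]
eef_rot: [-0.003, 0.001, 1.0, -0.007]
ft_force: [-0.1, -0.3, -3.5]
grip_width: 0.2
grip_force: 58.7
```

Call:
send_rows:
  motion:
    - [0, 0.0042, 0, 0.0093, 0, 0.0436, 0]
    - [0, 0.0042, 0, 0.0093, 0, 0.0436, 0]
    - [0, 0.0044, 0, 0.0093, 0, 0.0436, 0]
    - [0, 0.0044, 0, 0.0093, 0, 0.0436, 0]
    - [0, 0.0044, 0, 0.0093, 0, 0.0436, 0]
    - [0, 0.0044, 0, 0.0093, 0, 0.0436, 0]
    - [0, 0.0044, 0, 0.0093, 0, 0.0436, 0]
    - [0, 0.0044, 0, 0.0093, 0, 0.0436, 0]

```text
t: 15.27
tcp_pos: [0.4137, 0.2871, 0.2073]
eef_rot: [-0.177, 0.0, 0.984, -0.007]
ft_force: [0.4, -0.2, -3.0]
grip_width: 0.195
grip_force: 58.8
```

Run:
```python
from bench import env
from scipy.spatial.transform import Rotation as R
s=env.read_state(); q=s["eef_rot"]; M=R.from_quat([*q[1:],q[0]]).as_matrix()
print(s["t"],s["tcp_pos"],M.round(3).tolist(),s["ft_force"],s["torque"],s["qpos"])
```

```text
15.2667 [0.41373747 0.28707262 0.20726467] [[-0.937, -0.002, -0.349], [0.002, 1.0, -0.013], [0.349, -0.013, -0.937]] [ 0.36089671 -0.18972484 -2.95718402] [ 0.03162104 -0.22224811 -0.01788895] [-0.22162081  0.8067467  -0.65923951  1.69856022  0.25417553  1.05042568
  0.63314253]
```

Call:
send_rows:
  motion:
    - [0, 0.0068, 0, 0.0082, 0, 0.0436, 0]
    - [0, 0.007, 0, 0.008, 0, 0.0436, 0]
    - [0, 0.0073, 0, 0.0078, 0, 0.0436, 0]
    - [0, 0.0075, 0, 0.0076, 0, 0.0436, 0]
    - [0, 0.0076, 0, 0.0075, 0, 0.0436, 0]
    - [0, 0.0078, 0, 0.0073, 0, 0.0436, 0]
    - [0, 0.008, 0, 0.0071, 0, 0.0436, 0]
    - [0, 0.0082, 0, 0.0069, 0, 0.0436, 0]

```text
t: 15.93
tcp_pos: [0.4743, 0.2872, 0.2673]
eef_rot: [-0.345, -0.001, 0.939, -0.007]
ft_force: [0.5, -0.5, -2.8]
grip_width: 0.2
grip_force: 58.9
```

Call:
send_rows:
  motion:
    - [0, 0, 0, 0.002, 0, 0, 0]
    - [0, 0, 0, 0.002, 0, 0, 0]
    - [0, 0, 0, 0.003, 0, 0, 0]
    - [0, 0, 0, 0.003, 0, 0, 0]
    - [0, 0, 0, 0.003, 0, 0, 0]
    - [0, 0, 0, 0.003, 0, 0, 0]
    - [0, 0, 0, 0.003, 0, 0, 0]
    - [0, 0, 0, 0.003, 0, 0, 0]

```text
t: 16.6
tcp_pos: [0.4731, 0.2883, 0.29]
eef_rot: [-0.344, -0.002, 0.939, -0.006]
ft_force: [-0.4, 0.7, -1.9]
grip_width: 0.196
grip_force: 58.9
```

Run:
```python
from bench import env
import cv2,numpy as np
s=env.read_state(); print(s["t"],s["tcp_pos"],s["eef_rot"],s["ft_force"],s["torque"],s["qpos"])
a=env.capture("top")["color"][140:320,40:240]; b=env.capture("scene")["color"][100:330,290:500]
cv2.imwrite("pics/t7.png",np.hstack([cv2.resize(a,(440,396),interpolation=3),cv2.resize(b,(360,396),interpolation=3)]))
```

```text
16.6 [0.47310457 0.28829835 0.28999634] [-0.34422441 -0.00193557  0.93886659 -0.00594471] [-0.43213516  0.67827367 -1.90132658] [ 0.05394232 -0.76868162  0.00444449] [-0.18165014  0.95810488 -0.69439302  1.19555369  0.084947    1.67691552
  0.77112996]
```

View pics/t7.png

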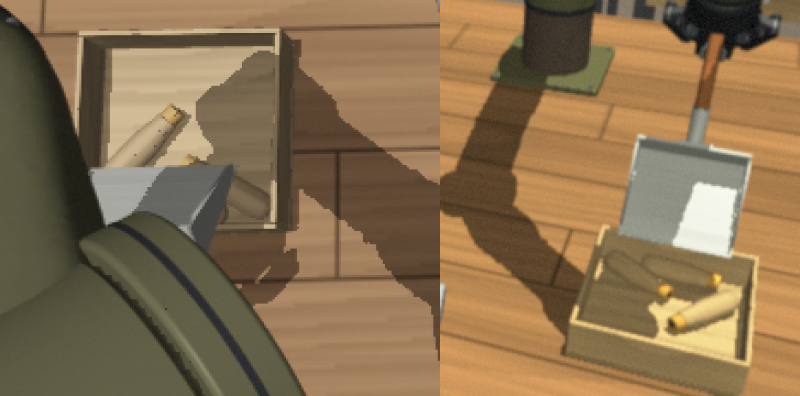

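All three handles lie inside the tray (ferrules at (172,115), (190,160) and under the lip in the top view; all three show in the scene view), and the pan is empty. Now I'll level the scoop, swing it back and lay it down.

Call:
send_rows:
  motion:
    - [0, -0.0027, -0.0017, -0.0019, 0, -0.043, 0]
    - [0, -0.0027, -0.0017, -0.0019, 0, -0.043, 0]
    - [0, -0.0027, -0.0017, -0.0019, 0, -0.043, 0]
    - [0, -0.0027, -0.0017, -0.0019, 0, -0.043, 0]
    - [0, -0.0027, -0.0017, -0.0019, 0, -0.043, 0]
    - [0, -0.0027, -0.0017, -0.0019, 0, -0.043, 0]
    - [0, -0.0027, -0.0017, -0.0019, 0, -0.043, 0]
    - [0, -0.0027, -0.0017, -0.0019, 0, -0.043, 0]

```text
t: 17.37
tcp_pos: [0.4512, 0.2745, 0.2743]
eef_rot: [-0.178, -0.001, 0.984, -0.006]
ft_force: [0.7, -0.4, -1.6]
grip_width: 0.2
grip_force: 58.9
```

Call:
send_rows:
  motion:
    - [0, -0.0027, -0.0017, -0.0019, 0, -0.043, 0]
    - [0, -0.0027, -0.0017, -0.0019, 0, -0.043, 0]
    - [0, -0.0027, -0.0017, -0.0019, 0, -0.043, 0]
    - [0, -0.0027, -0.0017, -0.0019, 0, -0.043, 0]
    - [0, -0.0027, -0.0017, -0.0019, 0, -0.043, 0]
    - [0, -0.0027, -0.0017, -0.0019, 0, -0.043, 0]
    - [0, -0.0027, -0.0017, -0.0019, 0, -0.043, 0]
    - [0, -0.0027, -0.0017, -0.0019, 0, -0.043, 0]

```text
t: 18.03
tcp_pos: [0.4294, 0.2609, 0.2591]
eef_rot: [-0.007, 0.0, 1.0, -0.006]
ft_force: [-0.3, 0.3, -2.0]
grip_width: 0.196
grip_force: 58.8
```

Call:
send_rows:
  motion:
    - [0, 0.0025, -0.0071, 0, 0, 0, -0.061]
    - [0, 0.0025, -0.0071, 0, 0, 0, -0.061]
    - [0, 0.0025, -0.0071, 0, 0, 0, -0.061]
    - [0, 0.0025, -0.0071, 0, 0, 0, -0.061]
    - [0, 0.0025, -0.0071, 0, 0, 0, -0.061]
    - [0, 0.0025, -0.0071, 0, 0, 0, -0.061]
    - [0, 0.0025, -0.0071, 0, 0, 0, -0.061]
    - [0, 0.0025, -0.0071, 0, 0, 0, -0.061]

```text
t: 18.7
tcp_pos: [0.4495, 0.2041, 0.2591]
eef_rot: [-0.009, 0.243, 0.97, -0.004]
ft_force: [-0.8, 0.5, -2.8]
grip_width: 0.197
grip_force: 58.8
```

Call:
send_rows:
  motion:
    - [0, 0.0025, -0.0071, 0, 0, 0, -0.061]
    - [0, 0.0025, -0.0071, 0, 0, 0, -0.061]
    - [0, 0.0025, -0.0071, 0, 0, 0, -0.061]
    - [0, 0.0025, -0.0071, 0, 0, 0, -0.061]
    - [0, 0.0025, -0.0071, 0, 0, 0, -0.061]
    - [0, 0.0025, -0.0071, 0, 0, 0, -0.061]
    - [0, 0.0025, -0.0071, 0, 0, 0, -0.061]
    - [0, 0.0025, -0.0071, 0, 0, 0, -0.061]

```text
t: 19.37
tcp_pos: [0.4696, 0.1475, 0.2591]
eef_rot: [-0.01, 0.47, 0.882, -0.002]
ft_force: [0.3, 0.2, -1.6]
grip_width: 0.197
grip_force: 58.8
```

Call:
send_rows:
  motion:
    - [0, 0.0025, -0.0071, -0.02, 0, 0, -0.061]
    - [0, 0.0025, -0.0071, -0.02, 0, 0, -0.061]
    - [0, 0.0025, -0.0071, -0.02, 0, 0, -0.061]
    - [0, 0.0025, -0.0071, -0.02, 0, 0, -0.061]
    - [0, 0.0025, -0.0071, -0.02, 0, 0, -0.061]
    - [0, 0.0025, -0.0071, -0.02, 0, 0, -0.061]
    - [0, 0.0025, -0.0071, -0.02, 0, 0, -0.061]
    - [0, 0.0025, -0.0071, -0.018, 0, 0, -0.061]

```text
t: 20.03
tcp_pos: [0.4901, 0.091, 0.1001]
eef_rot: [-0.01, 0.67, 0.743, 0.001]
ft_force: [0.1, -0.4, -2.0]
grip_width: 0.196
grip_force: 58.8
```

Run:
```python
from bench import env
from scipy.spatial.transform import Rotation as R
s=env.read_state(); q=s["eef_rot"]; M=R.from_quat([*q[1:],q[0]]).as_matrix()
print(s["t"],s["tcp_pos"],M.round(3).tolist(),s["ft_force"],s["torque"],s["qpos"])
```

```text
20.0333 [0.49008051 0.09103149 0.10010151] [[-0.103, 0.995, -0.014], [0.995, 0.103, 0.015], [0.016, -0.012, -1.0]] [ 0.14470269 -0.41209304 -2.01273282] [ 0.2205033  -0.02114051 -0.02501066] [-0.19987637  0.7925569  -0.10664335  2.05586504  0.19067052  0.31079255
 -0.35369044]
```

Call:
send_rows:
  motion:
    - [0, 0, 0, -0.01, 0, 0, 0]
    - [0, 0, 0, -0.01, 0, 0, 0]
    - [0, 0, 0, -0.008, 0, 0, 0]
    - [0, 0, 0, -0.004, 0, 0, 0]
    - [0, 0, 0, -0.002, 0, 0, 0]
    - [0, 0, 0, -0.001, 0, 0, 0]
    - [0, 0, 0, -0.001, 0, 0, 0]
    - [0, 0, 0, -0.001, 0, 0, 0]

```text
t: 20.7
tcp_pos: [0.4904, 0.0911, 0.0646]
eef_rot: [-0.01, 0.668, 0.744, 0.001]
ft_force: [-0.6, 0.6, -1.2]
grip_width: 0.198
grip_force: 59.1
```

Run:
```python
from bench import env
s=env.read_state()
print(s["t"],s["tcp_pos"],s["eef_rot"],s["ft_force"],s["torque"])
```

```text
20.7 [0.49043173 0.09107345 0.06460169] [-0.00952674  0.66833545  0.74379814  0.00113679] [-0.56084978  0.59025666 -1.20967248] [ 0.10590231 -0.04181793 -0.04406131]
```

Call:
send_rows:
  motion:
    - [0, 0, 0, -0.001, 0, 0, 0]
    - [0, 0, 0, -0.0005, 0, 0, 0]
    - [0, 0, 0, 0, 0, 0, 0]
    - [0, 0, 0, 0, 0, 0, 0]
    - [0.35, 0, 0, 0, 0, 0, 0]
    - [0.6, 0, 0, 0, 0, 0, 0]
    - [1, 0, 0, 0, 0, 0, 0]
    - [1, 0, 0, 0, 0, 0, 0]

```text
t: 21.37
tcp_pos: [0.49, 0.0902, 0.0624]
eef_rot: [-0.01, 0.669, 0.743, 0.0]
ft_force: [1.2, -0.1, 0.1]
grip_width: 0.762
grip_force: 0.0
```

Call:
send_rows:
  motion:
    - [1, 0, 0, 0, 0, 0, 0]
    - [1, 0, 0, 0, 0, 0, 0]
    - [1, 0, 0, 0, 0, 0, 0]
    - [1, 0, 0, 0.005, 0, 0, 0]
    - [1, 0, 0, 0.02, 0, 0, 0]
    - [1, 0, 0, 0.03, 0, 0, 0]
    - [1, 0, 0, 0.03, 0, 0, 0]
    - [1, 0, 0, 0.03, 0, 0, 0]

```text
t: 22.03
tcp_pos: [0.4895, 0.0906, 0.179]
eef_rot: [-0.01, 0.668, 0.744, 0.0]
ft_force: [0.3, -0.1, -1.0]
grip_width: 0.998
grip_force: 0.0
```

Call:
send_rows:
  motion:
    - [1, -0.01, 0.03, 0.02, 0, 0, 0]
    - [1, -0.01, 0.03, 0.01, 0, 0, 0]
    - [1, -0.01, 0.03, 0, 0, 0, 0]
    - [1, -0.01, 0.03, 0, 0, 0, 0]
    - [1, -0.01, 0.03, 0, 0, 0, 0]
    - [1, -0.01, 0.03, 0, 0, 0, 0]
    - [1, 0, 0, 0, 0, 0, 0]
    - [1, 0, 0, 0, 0, 0, 0]

```text
t: 22.7
tcp_pos: [0.4289, 0.2729, 0.2079]
eef_rot: [-0.01, 0.667, 0.745, 0.001]
ft_force: [0.1, -0.0, 0.1]
grip_width: 1.005
grip_force: 0.0
```

Run:
```python
from bench import env
import cv2,numpy as np
from h import pt
c=env.capture("top")["color"]; cv2.imwrite("pics/f.png",c); o=cv2.imread("pics/top0.png")
h=cv2.cvtColor(c,cv2.COLOR_BGR2HSV); m=((h[...,1]<25)&(h[...,2]>150)).astype(np.uint8); m[:220]=0
n,l,st,ce=cv2.connectedComponentsWithStats(m)
for i in range(1,n):
    if st[i,4]>300:
        k=cv2.minAreaRect(np.argwhere(l==i)[:,::-1].astype(np.float32)); print(st[i],k)
d=cv2.absdiff(c,o).max(2)
print("jar/can diff",(d[195:320,400:480]>40).sum(),"hammer",(d[120:185,230:360]>40).sum(),"tray rim",(d[150:250,70:170]>40).sum())
```

```text
[414 220  37  24 741] ((432.0, 231.5), (23.0, 36.0), 90.0)
[ 272  232   58   66 2981] ((299.6899719238281, 265.83001708984375), (61.518287658691406, 51.19452667236328), 81.8698959350586)
[435 278  34  34 880] ((451.75, 295.2500305175781), (33.941123962402344, 31.819805145263672), 45.0)
jar/can diff 20 hammer 0 tray rim 655
```

```bash
python3 -c "
from bench import env
print(env.sign_off())"
```

```text
the job is handed in; nothing more can be done
None
```

The job is handed in at 22.7 s of the 61 s allowed: all three file handles came out in one scoopful and are in the tray, the scoop is back on the bench and released, and before/after top images show the jar, can and hammer unmoved.

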